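Shut down the balloon filling station

ROBOT

A 6-joint arm with a two-finger parallel gripper is mounted at the origin on the work surface. World frame = base frame: x ahead of the robot, y to its left, z up, the work surface at z = 0. Lengths are in m, angles in rad, forces in N, time in s.
With the tool pointing down it reaches from about 0.25 to 0.725 m from the base axis. Payload 4 kg.
Tool frame: the origin (TCP) lies midway between the tips of the shut fingers; the grasp point (between the pads) lies 19 mm behind it; z points along the fingers, y is the line along which they close (so a half turn about z gives the same grasp; the last joint's range is limited). The gripper opens to 85 mm and grips with 20 to 120 N. Pads are 22 mm wide; open, the fingers measure 114 mm over their backs; the gripper's body (76 mm by 85 mm) begins 54 mm behind the grasp point. The pads swing forward as they close: fully open they stand 13 mm farther back than shut.
Start: joints at [1.349, 0.241, 0.005, 1.335, 0, 1.571], TCP at [0.11, 0.488, 0.192] pointing down, gripper open.
Joint ranges: [-2.72, 2.72], [-1.05, 1.87], [-1.09, 1.28], [-1.99, 2.15], [-1.42, 1.44], [-3.14, 3.14]. Speed limits (rad/s): [2.79, 2.79, 3.14, 3.14, 3.14, 3.14].

INTERFACE

Orientations are given as [roll, pitch, yaw] about the fixed x, y, z axes, in that order (R = Rz(yaw) Ry(pitch) Rx(roll)).
In Python, from bench import get_state, grab_frame, camera_params, close_job, look_for, outline_of, spot_point gives the robot as it stands.
- The arm moves only by the shell command python3 -m handwheel 'ROWS' [OPENING] [FORCE]. ROWS is JSON, a list that holds one entry, the list of rows, each a list of 4 numbers: the shift along the tool's x, y, z in mm, then the turn about the tool's z in rad. In form: [[[dx, dy, dz, turn], ...]]. A call has 1 to 12 rows; each row shifts and turns the commanded pose from where the row before left it, along the tool's axes as they then stand; what a row does not reach is not made up. A row lasts 1/10 s, in which the tool goes at most 50 mm and 8.59 degrees, less where a joint would pass 70% of its speed; a pose out of reach is approached as far as the arm can. A call is refused whole if a number of a shift passes 50 or a number of a turn 0.15, either way. A call with a gripper value outside its range is refused whole. OPENING is the closure in counts, from 0 (fully open) to 255 (shut), set as the call begins (- or left out, the last holds). The fingers move at their own pace and stop on an object; FORCE is the grip in N (left out, the last holds). Time passes only in rows, so rows that do not move let the fingers close. It gives the time, the measured TCP pose, the force, the opening and the grip force at its end, in the units of the state.
- get_state(): the state, without advancing time (a new reading comes with each control period).
- grab_frame(name): name is "scene" or "top" or "wrist"; returns (picture, depth): 480x640x3 uint8, blue, green, red; 480x640 float32, m along the optical axis (not along the pixel's ray), 0 where there is no reading.
- camera_params(name): a dict with "fx", "fy", "cx", "cy" (pixels), "camera_from_world" (4x4, takes a point from world to camera coordinates); the wrist camera has in their place "hand_eye" (4x4, takes a point from camera to tool coordinates, whose origin is the TCP and whose axes are the flange's). Camera axes: x right, y down, z forward; pixel columns grow to the right and rows downward; lengths in m; the calibration is good to about 2 mm. A picture is of the moment at which its call begins: read the wrist's pose just before it. camera_params takes no time and is no camera call.
- close_job(): hands the job in; it is judged then, once.
Trained networks look in the newest picture that a camera, given by its name, has taken for a name from the list of things; names that differ only in an ending like _2 or _b are one class to them, and where a whole thing is asked for, a point or a joint stands for the part that bears it (a point fixed in the world has none). Each returns a list of dicts, best first, with "p" (0 to 1); they miss things now and then, are a little off and sometimes report something else, mostly with a low value. They report only what shows in the picture. A call takes as long as a camera call. They do not tell look-alikes from the thing itself.
- look_for(camera, thing): "position" ([x, y, z] in m, in world coordinates, good to about 4 mm: the middle of the surface that is visible of it).
- outline_of(camera, thing): "pixels" (480x640 bool, what is visible of it).
- spot_point(camera, thing): "position" ([x, y, z] in m, in world coordinates, good to about 4 mm: a listed point, or the origin of a listed thing).
The state is a dict: "time_s": time; "qpos": joint angles; "joint_velocities": joint speeds; "effort": joint torques, N m; "position": TCP position; "ee_rot": TCP orientation; "contact_force": force on the tool from outside, world axes, zero at the start; "moment": the same for the moment, N m; "grip_width": finger opening in m; "grasp_force": force on a finger pad.
Only numpy, scipy, OpenCV 4.12 (cv2) and the standard library are available. Lean on these libraries where they do the work, as an engineer would, in place of code of your own. Each camera call takes 0.05 s, during which the arm holds its last target. There are 200 camera calls.

TASK

Shut down the balloon filling station: squeeze the trigger of the fixed filling gun fully in towards its grip to vent it, and let it spring back. Then take the key with the rectangular head out of the key block, work it all the way into the lock on top of the pump (the pins are sticky, so wiggle it a little if it stalls), turn it a quarter turn clockwise seen from above, as far as it goes, and finish still gripping the key and holding it turned against the lock's spring. Leave the round-headed key, the gift, the party hat and the ribbon spool where they are.

Things in the scene. Friction and masses are not known exactly. Their poses are not given: they have to be found in the camera images.
- filler: filling gun, left or right of the key block: a grey upright grip (24 mm along x, 28 along y, top 135 mm up) fixed on a dark 150 x 90 x 12 mm plate; a black trigger bar (10 mm thick along x, 20 wide along y, top 132 mm up, hinged at its foot 50 mm up) stands on the grip's -x side. Origin: centre of the plate's underside; x from trigger to grip, z up
- squeeze (a point): where to squeeze grip and trigger together along x, from above: a point fixed to the gun, 105 mm above the table, axes as filler. The grip's back face is 18 mm from it towards +x; the trigger's outer face is 30 mm from it towards -x at rest, 18 mm when fully squeezed. Clear above and on both sides
- trigger (a joint): trigger angle, rad: 0 at rest, grows as it is squeezed towards the grip, 0.22 is the stop. At the squeeze point's height its spring needs about 5.5 N to start and 9.5 N at the stop; it brings the trigger back to 0
- key_head (a point): the key with the rectangular black head, standing blade down in the key block: centre of its head, which is 10 mm thick along x, 36 wide along y, 30 high along z (z from blade to head). Below the head a neck, 8 x 14 mm and 8 mm high, then a round steel stop collar 23 mm across, 4 mm thick, its underside 27 mm below this point, then the blade. About 40 g
- key_tip (a point): the tip of that key's steel blade, on its axis, 57 mm below key_head, same axes. Blade 30 mm long from collar to tip, 4 mm thick along x, 12 wide along y, its last 6 mm tapering to a point across its width. It fits the lock either way round
- round_head (a point): the other key, to be left in the block: alike, but with a round disc head 32 mm across; this point is the centre of its head
- key_block: fixed wooden block, 50 mm along x, 120 along y, 38 high; origin at the centre of its underside. The keys stand in its two loose slots, 30 mm either side of the middle along y (either key in either slot), blade width along the block's y, collars resting on its top; a key is free once lifted 32 mm
- pump: white balloon pump, fixed, 170 mm along x, 180 along y, 80 high; origin at the centre of its underside. On its top, 35 mm from the middle towards -x, stands the lock: a round aluminium tower 46 mm across with a brass plug in it, 120 mm above the table. Two nozzles 42 mm high stand on top 45 mm from the middle towards +x, at y +50 and -50 mm
- keyway (a point): centre of the lock's slot on the plug's top; fixed to the pump, does not turn with the plug, z up. At plug 0 the slot takes the blade with its width along y. Slot 13.2 x 5.2 mm, 33 deep, 3 mm funnel at its mouth. Fully in, the collar rests on the plug, tip 30 mm below this point. For the sticky pins see plug
- plug (a joint): angle of the lock plug, rad: 0 at start, grows clockwise seen from above, 1.57 is the stop. A spring returns it to 0 when let go: about 0.05 N m to start turning, 0.11 N m at the stop. The key has about 0.1 rad of play in the slot, so turn its head a little farther than the plug. Sticky pins in the slot's narrow ends, 12 and 21 mm down, stall the key: pressed with 11 to 20 N and rocked 1 mm along the slot it passes; straight takes a little more
- gift_c (a point): wrapped gift box, 100 x 100 x 65 mm, centre; leave alone
- hat_c (a point): party hat, a cone 90 mm across and 150 mm high; the point is on its axis 60 mm up; leave alone
- spool_c (a point): cardboard ribbon spool, 64 mm across, 40 mm high, centre; leave alone
There are look-alikes about, which are no part of the job. What is shaped like the filler but orange is not meant.

How it is judged:
On the way, in this order (a step that is already met when the one before it is completed fails the run):
1. the trigger is squeezed nearly to its stop (value of joint trigger above 0.16 rad), for 0.2 s.
2. the trigger has sprung back and is let go (value of joint trigger below 0.04 rad and contact force between the fingers and filler below 0.2 N), for 0.2 s.
3. the rectangular-headed key is fully in the lock, not yet turned (z of key_tip in the frame of keyway between -0.036 and -0.026 m and horizontal distance between key_tip and keyway below 0.005 m and angle between key_tip's own z axis and vertical below 0.15 rad and value of joint plug below 0.4 rad), for 0.1 s.
4. the key is turned a quarter turn in the lock and held there (z of key_tip in the frame of keyway between -0.036 and -0.026 m and horizontal distance between key_tip and keyway below 0.005 m and angle between key_tip's own z axis and vertical below 0.15 rad and value of joint plug above 1.3 rad and contact force between the fingers and key above 2 N), for 0.5 s.
At the end, for the whole second after the job is handed in: Key tip at least 26 mm down the lock and upright, plug turned at least 1.3 rad (75 deg) clockwise, fingers still gripping the key (over 2 N) through the last second; trigger at rest (under 0.04 rad); round key, gift, hat and spool within 25 mm of where they began (all of step 4 and value of joint trigger below 0.04 rad and distance of each of round_head, gift_c, hat_c, spool_c from where it was at the start of the episode below 0.025 m); the arm keeps its last pose, push and grip.
It fails at once if the round-headed key is moved by more than 25 mm (distance of round_head from where it was at the start of the episode above 0.025 m).
It fails at once if the gift is moved by more than 25 mm (distance of gift_c from where it was at the start of the episode above 0.025 m).
It fails at once if the party hat is moved by more than 25 mm (distance of hat_c from where it was at the start of the episode above 0.025 m).
It fails at once if the ribbon spool is moved by more than 25 mm (distance of spool_c from where it was at the start of the episode above 0.025 m).
It also fails if it takes over 64 s, if anything falls off the work surface, if the arm or the gripper's body presses on something with over 40 N, if the wrist force passes 120 N, or if a joint passes its speed limit or range.

## Working session

There is one attempt and no reset: what is moved stays moved. The work goes in short steps, Python scripts to look and compute and a shell command to move; the robot and the scene stay as the last step left them, time stands still between calls to the robot, and variables do not carry over. Pictures are saved under pics/ and viewed, at most 13 in all, crops included, and the job is handed in when it is done.

```bash
mkdir -p pics; ls; cat > h.py <<'E'
import numpy as np, cv2
from bench import *
E
python3 - <<'E'
from h import *
s=get_state(); print(s['time_s'],s['position'],s['ee_rot'],s['grip_width'])
a,_=grab_frame('scene'); b,_=grab_frame('top')
cv2.imwrite('pics/s.png',a); cv2.imwrite('pics/t.png',b)
for c in ('top','scene'):
  for t in ('filler','squeeze','key_head','round_head','key_block','pump','keyway','gift_c','hat_c','spool_c'):
    print(c,t,[(np.round(d['position'],3).tolist(),round(d['p'],2)) for d in spot_point(c,t)[:3]])
print(get_state()['time_s'])
E
```

```text
pics
0.0 [0.10984555 0.48703838 0.19080485] [-3.13946044e+00  5.48939191e-05  2.91977068e+00] 0.08543618816153621
top filler [([0.594, 0.295, 0.002], 0.84)]
top squeeze [([0.593, 0.295, 0.102], 0.83), ([0.376, 0.203, 0.102], 0.82)]
top key_head [([0.495, 0.071, 0.063], 0.49)]
top round_head [([0.492, 0.007, 0.065], 0.56), ([0.601, -0.262, -0.002], 0.26)]
top key_block [([0.495, 0.007, 0.064], 0.66), ([0.49, 0.04, -0.002], 0.64)]
top pump [([0.602, -0.263, -0.002], 0.88), ([0.57, -0.257, 0.118], 0.41)]
top keyway [([0.568, -0.259, 0.119], 0.93)]
top gift_c []
top hat_c [([0.372, -0.404, 0.062], 0.64)]
top spool_c [([0.395, 0.377, 0.02], 0.6), ([0.596, 0.295, 0.103], 0.36)]
scene filler [([0.387, 0.199, 0.002], 0.77), ([0.6, 0.295, -0.002], 0.75), ([0.743, 0.028, 0.034], 0.35)]
scene squeeze [([0.593, 0.291, 0.108], 0.97), ([0.383, 0.204, 0.103], 0.76), ([0.493, 0.069, 0.013], 0.53)]
scene key_head [([0.493, 0.07, 0.068], 0.65)]
scene round_head [([0.491, 0.008, 0.065], 0.64)]
scene key_block [([0.494, 0.034, 0.003], 0.58), ([0.602, 0.297, -0.001], 0.15)]
scene pump [([0.603, -0.264, 0.0], 0.98), ([0.593, 0.291, 0.107], 0.15)]
scene keyway [([0.567, -0.259, 0.121], 0.6)]
scene gift_c [([0.739, 0.027, 0.034], 0.94)]
scene hat_c [([0.367, -0.404, 0.061], 0.88)]
scene spool_c [([0.395, 0.376, 0.022], 0.66)]
1.1
```

```bash
python3 - <<'E'
from h import *
a=cv2.imread('pics/s.png');b=cv2.imread('pics/t.png')
cv2.imwrite('pics/st.png',cv2.resize(np.vstack([a,b]),(450,600)) if 0 else np.hstack([cv2.resize(a,(400,300)),cv2.resize(b,(400,300))]))
P=camera_params('top');print(P)
E
```

```text
{'fx': 441.33325525858015, 'fy': 441.33325525858015, 'cx': 329.55665186059605, 'cy': 238.30127865157468, 'camera_from_world': array([[ 0.02352791, -0.99966161,  0.01109508, -0.03554812],
       [-0.99883968, -0.02397215, -0.04176886,  0.57497241],
       [ 0.0420207 , -0.01009947, -0.99906569,  1.0351309 ],
       [ 0.        ,  0.        ,  0.        ,  1.        ]])}
```

View pics/t.png

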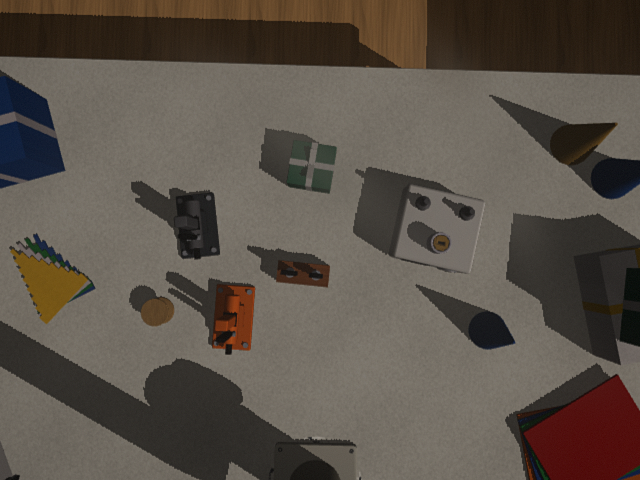

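View pics/s.png

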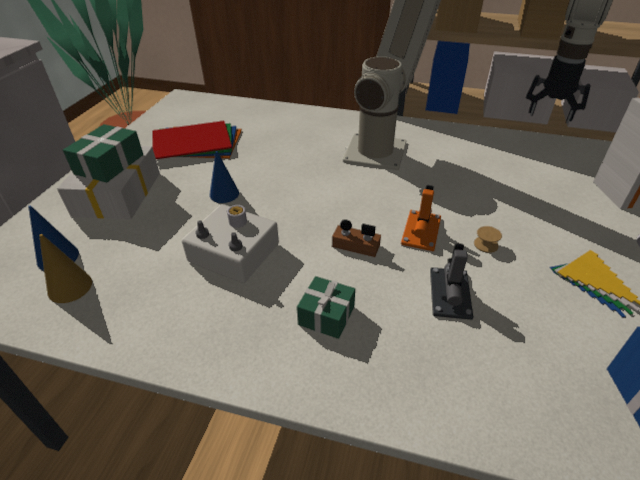

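The top view shows the grey filler at (197,225), the orange decoy at (233,318), the key block at (303,272), the pump at (440,228) with its lock at (440,242), the spool at (157,312), the small gift at (312,166) and the hat at (490,330). In the scene view the rectangular head is at (368,230) and the round head at (346,227).

```bash
python3 - <<'E'
from h import *
a=cv2.imread('pics/s.png');b=cv2.imread('pics/t.png')
c=[cv2.resize(i,(390,290),interpolation=cv2.INTER_CUBIC) for i in (b[180:270,140:260],a[230:330,400:535],b[245:300,265:339],b[170:280,380:528])]
cv2.imwrite('pics/c.png',np.vstack([np.hstack(c[:2]),np.hstack(c[2:])]))
E
```

```text
(no output)
```

View pics/c.png

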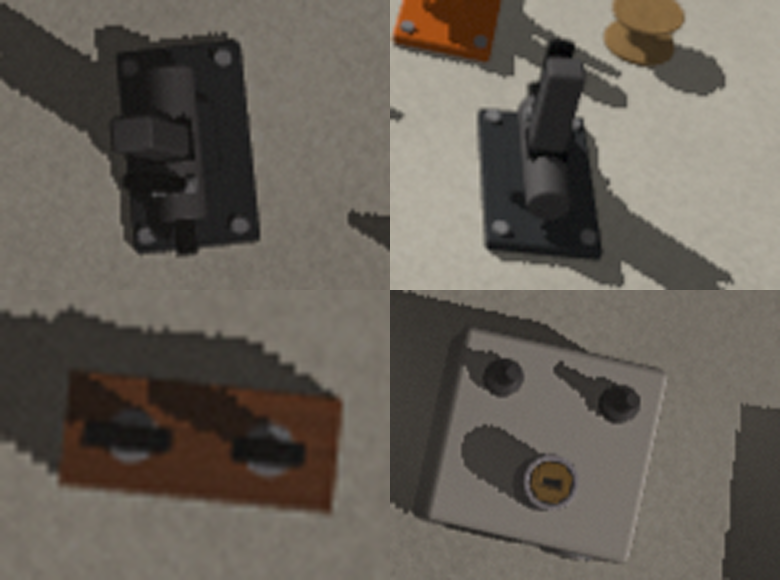

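The trigger is on the robot's side of the grip, so filler x is close to world +x. I'll measure the yaws from depth next.

```bash
cat >> h.py <<'E'
def cloud(c, depth, T=None):
    P=camera_params(c); v,u=np.mgrid[:480,:640]
    p=np.stack([(u-P['cx'])/P['fx']*depth,(v-P['cy'])/P['fy']*depth,depth,np.ones_like(depth)],-1)
    if T is None: T=np.linalg.inv(P['camera_from_world'])
    return p@T.T[:, :3]
def rect(pts):
    (cx,cy),(w,h),a=cv2.minAreaRect((pts[:,:2]*1000).astype(np.float32))
    return round(cx,1),round(cy,1),round(w,1),round(h,1),round(a,1)
E
python3 - <<'E'
from h import *
a,d=grab_frame('top'); w=cloud('top',d)
def sel(c,r,z0,z1): 
    m=(np.hypot(w[...,0]-c[0],w[...,1]-c[1])<r)&(w[...,2]>z0)&(w[...,2]<z1)&(d>0)
    p=w[m]; print(c,z0,len(p),rect(p),'z',np.round(np.median(p[:,2]),4),'mean',np.round(p.mean(0),4))
sel((.595,.295),.1,.006,.018)
sel((.595,.295),.06,.12,.15)
sel((.49,.038),.08,.032,.044)
sel((.49,.07),.03,.07,.1)
sel((.49,.007),.03,.07,.1)
sel((.60,-.263),.14,.074,.087)
sel((.568,-.259),.04,.11,.13)
E
```

```text
(0.595, 0.295) 0.006 1333 (600.5, 289.6, 157.3, 175.7, 1.7) z 0.0128 mean [0.6004 0.2841 0.0128]
(0.595, 0.295) 0.12 222 (587.5, 291.1, 48.2, 27.4, 4.9) z 0.1342 mean [0.5918 0.29   0.1333]
(0.49, 0.038) 0.032 961 (491.8, 38.6, 120.1, 50.1, 85.5) z 0.0388 mean [0.4918 0.0379 0.0389]
(0.49, 0.07) 0.07 75 (494.2, 68.0, 34.4, 10.0, 85.4) z 0.08 mean [0.4944 0.0681 0.0802]
(0.49, 0.007) 0.07 64 (489.5, 8.2, 29.9, 9.6, 84.1) z 0.0783 mean [0.4896 0.0079 0.0781]
(0.6, -0.263) 0.074 5179 (602.0, -264.6, 179.1, 169.4, 78.4) z 0.0805 mean [ 0.6008 -0.2627  0.0805]
(0.568, -0.259) 0.11 363 (566.9, -257.9, 42.9, 45.6, 1.5) z 0.1194 mean [ 0.5672 -0.2571  0.1192]
```

```bash
cat >> h.py <<'E'
def need(x,y,z,yaw):
    """turn first (rad), then shift mm in tool axes at that yaw (tool down)"""
    s=get_state(); p=np.array(s['position']); t=-((yaw-s['ee_rot'][2]+np.pi)%(2*np.pi)-np.pi)
    d=1000*(np.array([x,y,z])-p); c,n=np.cos(yaw),np.sin(yaw)
    print('t',round(s['time_s'],2),'pos',np.round(p,4),'rpy',np.round(s['ee_rot'],3),'w',round(s['grip_width'],4),'gf',round(s['grasp_force'],1),'F',np.round(s['contact_force'],1))
    print('turn',round(t,3),'shift',np.round([c*d[0]+n*d[1],n*d[0]-c*d[1],-d[2]],1))
E
python3 -m handwheel '[[[0,0,-10,0.14],[0,0,-10,0.14],[0,0,-10,0.14],[0,0,0,0.14],[0,0,0,0.14],[0,0,0,0.14],[0,0,0,0.14],[0,0,0,0.14],[0,0,0,0.14]]]' 0 30
python3 -c "from h import *; need(.5935,.2916,.20,1.657)"
```

```text
time_s: 2.05
position: [0.11, 0.4877, 0.2217]
ee_rot: [-3.142, 0.0, 1.654]
contact_force: [0.2, 0.7, 0.5]
grip_width: 0.0854
grasp_force: 0.0
t 2.05 pos [0.11   0.4877 0.2217] rpy [-3.142  0.     1.654] w 0.0854 gf 0.0 F [0.2 0.7 0.5]
turn -0.003 shift [-237.   464.8   21.7]
```

```bash
python3 -m handwheel '[[[-20,40,0,0],[-20,40,0,0],[-20,40,0,0],[-20,40,0,0],[-20,40,0,0],[-20,40,0,0],[-20,40,0,0],[-20,40,0,0],[-20,40,0,0],[-20,40,5,0],[-20,40,8,0],[-17,25,9,0]]]'
python3 -m handwheel '[[[0,0,0,0],[0,0,0,0]]]' >/dev/null
python3 - <<'E'
from h import *
need(.5935,.2916,.10,1.657)
from scipy.spatial.transform import Rotation as R
s=get_state(); T=np.eye(4); T[:3,:3]=R.from_euler('xyz',s['ee_rot']).as_matrix(); T[:3,3]=s['position']
a,d=grab_frame('wrist'); cv2.imwrite('pics/w1.png',a)
w=cloud('wrist',d,T@camera_params('wrist')['hand_eye'])
m=(np.hypot(w[...,0]-.5935,w[...,1]-.2916)<.06)&(w[...,2]>.12)&(w[...,2]<.145)&(d>0)
print(m.sum(),rect(w[m]))
E
```

```text
time_s: 3.25
position: [0.5971, 0.2916, 0.1989]
ee_rot: [3.141, 0.0, 1.658]
contact_force: [0.9, 1.7, 0.0]
grip_width: 0.0854
grasp_force: 0.0
t 3.45 pos [0.5943 0.2923 0.1986] rpy [-3.14   0.     1.658] w 0.0853 gf 0.0 F [-0.9  1.3  0.3]
turn 0.001 shift [-0.6 -0.8 98.6]
1994 (587.6, 292.2, 48.2, 28.0, 8.0)
```

```bash
python3 -m handwheel '[[[0,0,30,0],[0,0,30,0],[0,0,25,0],[0,0,15,0],[0,0,10,0],[0,0,2,0]]]'
python3 -m handwheel '[[[0,0,0,0],[0,0,0,0],[0,0,0,0],[0,0,0,0],[0,0,0,0],[0,0,0,0],[0,0,0,0],[0,0,0,0],[0,0,0,0],[0,0,0,0]]]' 255 50
```

```text
time_s: 4.1
position: [0.5928, 0.2937, 0.0873]
ee_rot: [-3.14, 0.0, 1.661]
contact_force: [0.2, -0.3, 0.2]
grip_width: 0.0853
grasp_force: 0.0
time_s: 5.1
position: [0.6, 0.2945, 0.0924]
ee_rot: [3.128, -0.003, 1.66]
contact_force: [7.1, 1.4, 5.6]
grip_width: 0.0216
grasp_force: 48.7
```

```bash
python3 - <<'E'
from h import *
a,d=grab_frame('scene'); b,_=grab_frame('wrist')
need(.5935,.292,.087,1.657)
cv2.imwrite('pics/q.png',np.hstack([cv2.resize(a[190:330,380:540],(400,350),interpolation=cv2.INTER_CUBIC),cv2.resize(b,(400,350))]))
E
```

```text
t 5.2 pos [0.6    0.2945 0.0924] rpy [ 3.128e+00 -3.000e-03  1.660e+00] w 0.0215 gf 48.7 F [ 6.7 -0.3  5.9]
turn 0.003 shift [-1.9 -6.7  5.4]
```

View pics/q.png

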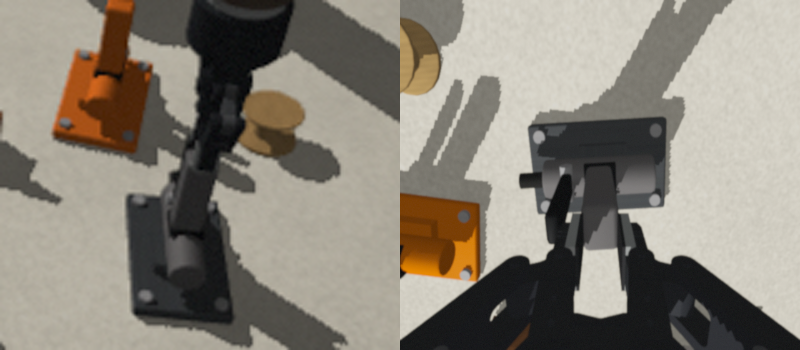

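```bash
python3 - <<'E'
from h import *
b,d=grab_frame('wrist')
P=camera_params('wrist'); print(P)
from scipy.spatial.transform import Rotation as R
s=get_state(); T=np.eye(4); T[:3,:3]=R.from_euler('xyz',s['ee_rot']).as_matrix(); T[:3,3]=s['position']
w=cloud('wrist',d,T@P['hand_eye'])
for v in range(200,400,16):
  print(v,[ (u,tuple((w[v,u]*1000).astype(int))) for u in range(232,310,12)])
E
python3 - <<'E'
import cv2
b=cv2.imread('pics/q.png')
E
```

```text
{'fx': 392.12954517144124, 'fy': 392.12954517144124, 'cx': 320.17936922516105, 'cy': 238.96081190998228, 'hand_eye': array([[-1.24924299e-03, -9.55361035e-01, -2.95438204e-01,
         7.40944207e-02],
       [ 9.99999002e-01, -9.98612813e-04, -9.99213934e-04,
        -2.48915556e-05],
       [ 6.59581683e-04, -2.95439157e-01,  9.55361329e-01,
        -1.81092587e-01],
       [ 0.00000000e+00,  0.00000000e+00,  0.00000000e+00,
         1.00000000e+00]])}
200 [(232, (np.int64(539), np.int64(310), np.int64(10))), (244, (np.int64(547), np.int64(311), np.int64(11))), (256, (np.int64(555), np.int64(311), np.int64(11))), (268, (np.int64(563), np.int64(312), np.int64(10))), (280, (np.int64(571), np.int64(313), np.int64(12))), (292, (np.int64(580), np.int64(315), np.int64(21))), (304, (np.int64(588), np.int64(316), np.int64(21)))]
216 [(232, (np.int64(539), np.int64(299), np.int64(11))), (244, (np.int64(547), np.int64(300), np.int64(11))), (256, (np.int64(555), np.int64(300), np.int64(10))), (268, (np.int64(564), np.int64(301), np.int64(11))), (280, (np.int64(572), np.int64(302), np.int64(11
[... 3581 characters left out ...]
, (244, (np.int64(578), np.int64(303), np.int64(188))), (256, (np.int64(581), np.int64(303), np.int64(187))), (268, (np.int64(584), np.int64(304), np.int64(188))), (280, (np.int64(586), np.int64(291), np.int64(171))), (292, (np.int64(589), np.int64(165), np.int64(0))), (304, (np.int64(598), np.int64(166), np.int64(0)))]
392 [(232, (np.int64(577), np.int64(307), np.int64(199))), (244, (np.int64(580), np.int64(308), np.int64(200))), (256, (np.int64(582), np.int64(309), np.int64(201))), (268, (np.int64(585), np.int64(308), np.int64(200))), (280, (np.int64(587), np.int64(286), np.int64(172))), (292, (np.int64(590), np.int64(150), np.int64(0))), (304, (np.int64(600), np.int64(150), np.int64(0)))]
```

The depth shows the trigger back at rest (x 563–573, z 130), outside the left finger. That finger has slipped into the gap and holds only the grip. I'll slacken slightly, lift straight out, and retry more gently.

```bash
python3 -m handwheel '[[[0,0,0,0],[0,0,0,0],[0,0,0,0]]]' 181 20; python3 -c "from h import *; need(.5935,.292,.087,1.657)"
```

```text
time_s: 5.55
position: [0.5997, 0.2945, 0.0918]
ee_rot: [3.129, -0.003, 1.659]
contact_force: [6.9, 1.0, 3.8]
grip_width: 0.0249
grasp_force: 3.4
t 5.55 pos [0.5997 0.2945 0.0918] rpy [ 3.129e+00 -3.000e-03  1.659e+00] w 0.0249 gf 3.4 F [6.9 1.  3.8]
turn 0.002 shift [-1.9 -6.4  4.8]
```

```bash
python3 -m handwheel '[[[0,3,0,0],[0,3,0,0],[0,0,0,0],[0,0,-5,0],[0,0,-10,0]]]'; python3 -m handwheel '[[[0,0,-15,0],[0,0,-20,0],[0,0,-20,0],[0,0,-20,0],[0,0,-10,0],[0,0,0,0]]]'
```

```text
time_s: 6.05
position: [0.5993, 0.293, 0.1016]
ee_rot: [-3.139, 0.001, 1.66]
contact_force: [0.5, 0.2, 0.2]
grip_width: 0.0251
grasp_force: 0.0
time_s: 6.65
position: [0.6011, 0.2941, 0.1901]
ee_rot: [3.138, -0.001, 1.66]
contact_force: [-0.2, 0.5, 0.2]
grip_width: 0.0248
grasp_force: 0.0
```

```bash
python3 -m handwheel '[[[0,-4,0,0],[0,-3,0,0],[0,0,0,0],[0,0,0,0],[0,0,0,0]]]' 0 20; python3 - <<'E'
from h import *
need(.5935,.2925,.087,1.66)
a,d=grab_frame('top'); w=cloud('top',d)
m=(np.hypot(w[...,0]-.5935,w[...,1]-.2916)<.06)&(w[...,2]>.12)&(w[...,2]<.145)&(d>0)
print(m.sum(),rect(w[m]))
E
```

```text
time_s: 7.15
position: [0.593, 0.2928, 0.1873]
ee_rot: [-3.141, 0.0, 1.66]
contact_force: [0.5, -0.2, -0.5]
grip_width: 0.0854
grasp_force: 0.0
t 7.15 pos [0.593  0.2928 0.1873] rpy [-3.141  0.     1.66 ] w 0.0854 gf 0.0 F [ 0.5 -0.2 -0.5]
turn -0.0 shift [ -0.4   0.4 100.3]
223 (587.4, 290.9, 48.0, 27.9, 7.3)
```

```bash
python3 -m handwheel '[[[1,0,30,0],[0,0,30,0],[0,0,25,0],[0,0,15,0],[0,0,0,0]]]'
python3 -m handwheel '[[[0,0,0,0],[0,0,0,0],[0,0,0,0],[0,0,0,0]]]' 115 20
python3 -m handwheel '[[[0,0,0,0],[0,0,0,0],[0,0,0,0]]]' 132 20
```

```text
time_s: 7.7
position: [0.5911, 0.2928, 0.0843]
ee_rot: [-3.136, 0.002, 1.66]
contact_force: [-0.7, -1.1, -0.5]
grip_width: 0.0854
grasp_force: 0.0
time_s: 8.1
position: [0.594, 0.2946, 0.09]
ee_rot: [3.139, -0.002, 1.66]
contact_force: [-1.6, 0.7, 5.9]
grip_width: 0.0463
grasp_force: 2.5
time_s: 8.4
position: [0.5933, 0.2947, 0.0908]
ee_rot: [3.139, -0.002, 1.66]
contact_force: [-3.7, -0.6, 9.5]
grip_width: 0.0414
grasp_force: 4.8
```

```bash
python3 -m handwheel '[[[0,0,0,0],[0,0,0,0],[0,0,0,0]]]' 139 20
python3 -m handwheel '[[[0,0,0,0],[0,0,0,0],[0,0,0,0]]]' 144 20
python3 - <<'E'
from h import *
from scipy.spatial.transform import Rotation as R
s=get_state(); T=np.eye(4); T[:3,:3]=R.from_euler('xyz',s['ee_rot']).as_matrix(); T[:3,3]=s['position']
b,d=grab_frame('wrist'); cv2.imwrite('pics/w3.png',b)
w=cloud('wrist',d,T@camera_params('wrist')['hand_eye'])
m=(np.hypot(w[...,0]-.59,w[...,1]-.2916)<.06)&(w[...,2]>.115)&(w[...,2]<.14)&(d>0)
p=w[m]; h,e=np.histogram(p[:,0],bins=np.arange(.55,.63,.004)); print(list(zip(np.round(e,3),h)))
E
```

```text
time_s: 8.7
position: [0.5934, 0.2947, 0.0911]
ee_rot: [3.139, -0.002, 1.66]
contact_force: [-4.4, -1.0, 9.6]
grip_width: 0.0391
grasp_force: 5.2
time_s: 9.0
position: [0.5935, 0.2948, 0.0912]
ee_rot: [3.139, -0.002, 1.66]
contact_force: [-3.5, -1.1, 10.9]
grip_width: 0.0369
grasp_force: 5.4
[(np.float64(0.55), np.int64(0)), (np.float64(0.554), np.int64(0)), (np.float64(0.558), np.int64(1)), (np.float64(0.562), np.int64(28)), (np.float64(0.566), np.int64(122)), (np.float64(0.57), np.int64(198)), (np.float64(0.574), np.int64(578)), (np.float64(0.578), np.int64(31)), (np.float64(0.582), np.int64(0)), (np.float64(0.586), np.int64(474)), (np.float64(0.59), np.int64(770)), (np.float64(0.594), np.int64(787)), (np.float64(0.598), np.int64(781)), (np.float64(0.602), np.int64(785)), (np.float64(0.606), np.int64(672)), (np.float64(0.61), np.int64(354)), (np.float64(0.614), np.int64(55)), (np.float64(0.618), np.int64(16)), (np.float64(0.622), np.int64(10))]
```

View pics/w3.png

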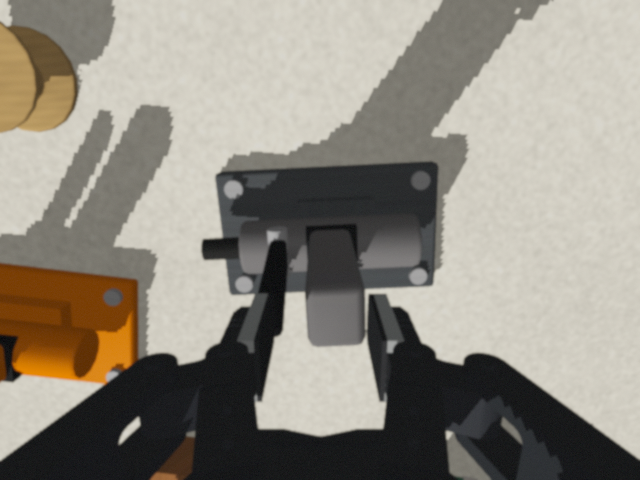

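```bash
cat >> h.py <<'E'
def wrist():
    from scipy.spatial.transform import Rotation as R
    s=get_state(); T=np.eye(4); T[:3,:3]=R.from_euler('xyz',s['ee_rot']).as_matrix(); T[:3,3]=s['position']
    b,d=grab_frame('wrist'); return b,d,cloud('wrist',d,T@camera_params('wrist')['hand_eye'])
E
python3 - <<'E'
from h import *
b,d,w=wrist()
for v in range(240,350,10):
  print(v,[ (u,tuple((w[v,u]*1000).astype(int).tolist()),int(b[v,u].mean())) for u in range(240,306,6)])
E
```

```text
240 [(240, (545, 294, 48), 88), (246, (549, 295, 49), 87), (252, (552, 296, 50), 87), (258, (556, 296, 49), 87), (264, (559, 296, 50), 87), (270, (563, 298, 53), 163), (276, (567, 299, 56), 62), (282, (570, 299, 56), 53), (288, (573, 298, 51), 69), (294, (577, 298, 50), 66), (300, (581, 298, 50), 66)]
250 [(240, (545, 289, 50), 109), (246, (549, 289, 50), 112), (252, (552, 289, 50), 111), (258, (556, 290, 51), 114), (264, (560, 291, 52), 112), (270, (566, 298, 73), 16), (276, (569, 299, 74), 14), (282, (572, 299, 73), 14), (288, (574, 291, 50), 61), (294, (577, 292, 51), 62), (300, (581, 292, 51), 104)]
260 [(240, (539, 268, 12), 111), (246, (549, 283, 50), 126), (252, (553, 284, 51), 125), (258, (556, 284, 51), 126), (264, (560, 284, 51), 117), (270, (568, 299, 90), 12), (276, (570, 299, 90), 16), (282, (573, 299, 89), 16), (288, (574, 286, 52), 63), (294, (578, 286, 51), 118), (300, (581, 286, 51), 125)]
270 [(240, (538, 259, 10), 83), (246, (549, 275, 46), 126), (252, (552, 275, 47), 125), (258, (556, 275, 46), 126), (264, (586, 368, 272), 44), (270, (569, 298, 102), 15), (276, (5
[... 1599 characters left out ...]
88, (575, 216, 0), 207), (294, (579, 217, 0), 205), (300, (584, 217, -1), 205)]
330 [(240, (565, 298, 155), 50), (246, (568, 302, 162), 78), (252, (570, 303, 163), 77), (258, (572, 302, 162), 28), (264, (573, 299, 156), 18), (270, (574, 292, 145), 20), (276, (576, 284, 130), 24), (282, (578, 283, 128), 132), (288, (575, 208, 0), 206), (294, (580, 208, -1), 206), (300, (585, 209, 0), 201)]
340 [(240, (568, 302, 168), 78), (246, (569, 302, 168), 82), (252, (571, 303, 169), 78), (258, (573, 302, 167), 24), (264, (574, 296, 157), 20), (270, (575, 288, 144), 22), (276, (566, 198, 0), 200), (282, (571, 198, 0), 202), (288, (576, 199, 0), 205), (294, (581, 199, -1), 209), (300, (585, 200, 0), 207)]
```

```bash
python3 - <<'E'
from h import *
b,d=grab_frame('wrist'); t=cloud('wrist',d,camera_params('wrist')['hand_eye'])*1000
for v in range(270,420,10):
  print(v,[ (u,tuple(t[v,u].astype(int).tolist()),int(b[v,u].mean())) for u in list(range(246,264,8))+list(range(366,412,8))])
a,_=grab_frame('scene'); P=camera_params('scene'); s=get_state()
from scipy.spatial.transform import Rotation as R
M=R.from_euler('xyz',s['ee_rot']).as_matrix()
img=cv2.resize(a[180:330,380:540],(800,750),interpolation=cv2.INTER_CUBIC)
for q,c in (([0,0,0],(0,0,255)),([0,0,-.019],(0,255,0)),([0,.0185,0],(255,0,0)),([0,-.0185,0],(255,0,0))):
  p=P['camera_from_world']@np.r_[s['position']+M@np.array(q),1]; u=P['fx']*p[0]/p[2]+P['cx']; v=P['fy']*p[1]/p[2]+P['cy']
  cv2.circle(img,(int((u-380)*5),int((v-180)*5)),5,c,-1)
cv2.imwrite('pics/sc.png',img[:600])
E
```

```text
270 [(246, (-15, -46, 44), 125), (254, (-15, -40, 43), 126), (262, (-15, -36, 44), 107), (366, (-25, 31, 68), 80), (374, (-25, 36, 68), 81), (382, (-29, 43, 80), 80), (390, (-30, 49, 80), 78), (398, (-29, 55, 78), 79), (406, (-30, 61, 80), 79)]
280 [(246, (-35, -52, 75), 166), (254, (-37, -47, 79), 58), (262, (6, -25, -23), 26), (366, (-37, 32, 79), 80), (374, (-38, 38, 80), 80), (382, (-38, 44, 81), 79), (390, (-38, 50, 81), 78), (398, (-38, 55, 80), 79), (406, (-37, 61, 80), 78)]
290 [(246, (-43, -53, 75), 161), (254, (-45, -48, 79), 83), (262, (6, -24, -33), 17), (366, (-50, 34, 91), 192), (374, (-50, 40, 91), 204), (382, (-50, 46, 92), 207), (390, (-50, 52, 91), 208), (398, (-51, 58, 92), 206), (406, (-51, 65, 93), 207)]
300 [(246, (-59, -57, 92), 204), (254, (10, -24, -50), 84), (262, (9, -21, -49), 78), (366, (-59, 34, 92), 187), (374, (10, 19, -51), 37), (382, (9, 22, -48), 78), (390, (-59, 53, 92), 200), (398, (-58, 59, 91), 207), (406, (-59, 65, 92), 210)]
310 [(246, (6, -27, -50), 28), (254, (9, -23, -57), 77), (262, (9, -20, -57), 61), (366, (-68, 35, 92), 172), (374, (9, 
[... 1860 characters left out ...]
, (262, (-8, -18, -76), 48), (366, (-142, 37, 93), 207), (374, (-140, 43, 91), 202), (382, (-7, 19, -77), 54), (390, (16, 15, -107), 16), (398, (16, 17, -107), 23), (406, (15, 19, -107), 23)]
400 [(246, (16, -16, -110), 20), (254, (16, -14, -110), 95), (262, (-11, -18, -77), 164), (366, (-151, 37, 92), 202), (374, (-150, 44, 91), 206), (382, (-10, 19, -78), 92), (390, (16, 14, -111), 24), (398, (16, 16, -110), 24), (406, (16, 18, -110), 22)]
410 [(246, (15, -15, -113), 25), (254, (16, -13, -113), 57), (262, (-160, -49, 91), 206), (366, (-161, 38, 92), 211), (374, (-161, 44, 91), 207), (382, (-159, 51, 90), 198), (390, (16, 14, -114), 23), (398, (16, 16, -113), 19), (406, (15, 17, -113), 26)]
```

View pics/sc.png

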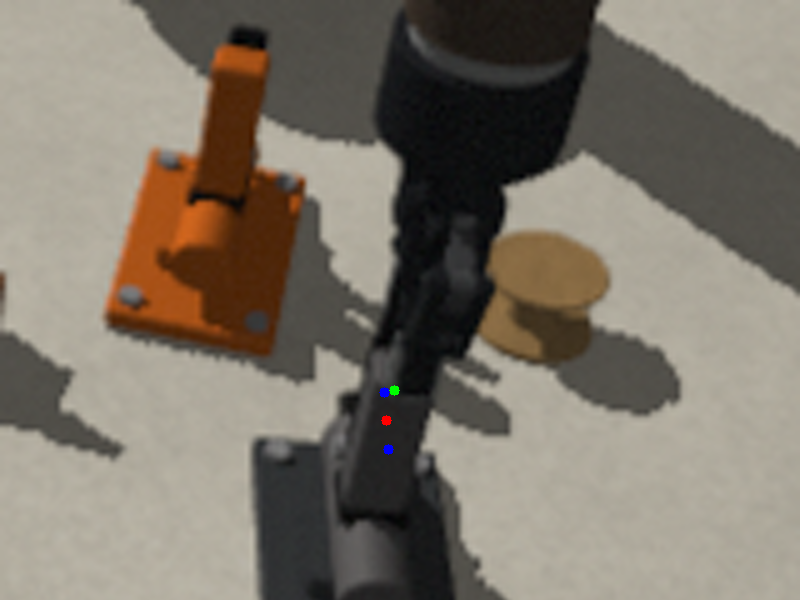

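The wrist depth and the scene view agree: the real fingertips sit about 45 mm behind the stated TCP. The fingers were only catching the trigger's top, so I'll open, go 42 mm lower and squeeze again.

```bash
python3 -m handwheel '[[[0,0,0,0],[0,0,0,0],[0,0,0,0],[0,0,0,0]]]' 0 20
python3 -m handwheel '[[[1,0,15,0],[1,0,15,0],[0,0,11,0],[0,0,0,0]]]'
python3 -m handwheel '[[[0,0,0,0],[0,0,0,0],[0,0,0,0],[0,0,0,0],[0,0,0,0]]]' 120 30
python3 -m handwheel '[[[0,0,0,0],[0,0,0,0],[0,0,0,0]]]' 145 30
python3 - <<'E'
from h import *
b,d=grab_frame('wrist'); t=cloud('wrist',d,camera_params('wrist')['hand_eye'])*1000
s=get_state(); m=(t[...,2]<-10)&(abs(t[...,0])<15)&(abs(t[...,1])<45)&(d>0); v,u=np.where(m)
for r in range(v.min(),v.min()+80,8):
  k=t[r][m[r]].astype(int); print(r,k[::5].tolist()) 
cv2.imwrite('pics/w5.png',b)
E
```

```text
time_s: 9.6
position: [0.593, 0.2938, 0.0873]
ee_rot: [-3.141, 0.0, 1.66]
contact_force: [-0.4, -0.4, 0.5]
grip_width: 0.0855
grasp_force: 0.0
time_s: 10.0
position: [0.5913, 0.295, 0.0441]
ee_rot: [-3.137, 0.002, 1.66]
contact_force: [0.3, 0.8, 0.2]
grip_width: 0.0849
grasp_force: 0.0
time_s: 10.5
position: [0.5895, 0.2959, 0.0479]
ee_rot: [-3.136, -0.001, 1.661]
contact_force: [-9.1, -0.7, 6.0]
grip_width: 0.0454
grasp_force: 5.0
time_s: 10.8
position: [0.5924, 0.2963, 0.0487]
ee_rot: [-3.141, -0.001, 1.66]
contact_force: [-2.1, -1.0, 6.8]
grip_width: 0.0378
grasp_force: 30.5
260 [[11, 2, -10], [11, 12, -10]]
268 [[7, -4, -12], [10, -2, -18], [10, 0, -19], [10, 1, -19], [10, 4, -19], [10, 6, -20], [10, 8, -20], [10, 10, -19], [10, 12, -20], [10, 15, -20], [7, 18, -10]]
276 [[3, -26, -11], [5, -23, -15], [5, -21, -16], [5, -18, -16], [7, -5, -20], [9, -2, -26], [10, 0, -28], [10, 1, -28], [10, 3, -27], [10, 5, -29], [11, 7, -30], [10, 9, -28], [11, 11, -29], [10, 13, -29], [10, 16, -27]]
284 [[2, -25, -17], [5, -22, -24], [5, -20, -25], [5, -17, -25], [5, -15, -24], [9, -4, -34], [1
[... 2194 characters left out ...]
0, 16, -68], [6, 18, -61], [10, 19, -67], [9, 21, -66], [9, 22, -67], [10, 24, -67], [5, 27, -60], [5, 29, -60], [5, 31, -59]]
332 [[6, -32, -65], [6, -30, -65], [6, -28, -66], [5, -27, -65], [9, -24, -71], [9, -22, -72], [9, -21, -71], [10, -19, -72], [6, -18, -67], [0, -19, -55], [-2, -17, -50], [4, -14, -63], [5, -12, -65], [6, -10, -66], [5, -9, -64], [6, -7, -65], [4, -5, -63], [9, -4, -71], [10, -2, -72], [10, 0, -73], [10, 1, -72], [10, 2, -72], [10, 4, -73], [11, 5, -74], [10, 7, -73], [10, 8, -74], [10, 10, -72], [10, 11, -73], [10, 13, -73], [11, 14, -74], [10, 16, -72], [7, 18, -68], [9, 19, -72], [9, 21, -72], [9, 22, -72], [10, 24, -72], [5, 27, -65], [5, 29, -65], [6, 30, -65]]
```

View pics/w5.png

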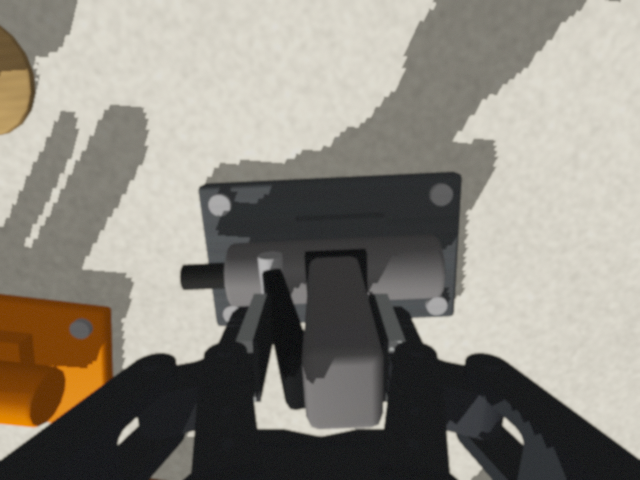

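The trigger now leans fully against the grip at (285,340), with 30 N of grip, so it's at its stop. Next: release, lift and go to the key.

```bash
python3 -m handwheel '[[[0,0,0,0],[0,0,0,0]]]'
python3 -m handwheel '[[[0,0,0,0],[0,0,0,0],[0,0,0,0],[0,0,0,0],[0,0,0,0],[0,0,0,0],[0,0,0,0]]]' 0 30
python3 -m handwheel '[[[0,0,-20,0],[0,0,-40,0],[0,0,-40,0],[0,0,-30,0],[0,0,-10,0.08],[0,0,0,0.09]]]'
python3 -c "from h import *
need(.4942,.0680,.14,1.492)"
```

```text
time_s: 11.05
position: [0.5924, 0.2963, 0.0487]
ee_rot: [-3.141, -0.001, 1.66]
contact_force: [-2.9, -1.3, 6.3]
grip_width: 0.0379
grasp_force: 30.5
time_s: 11.75
position: [0.5931, 0.2959, 0.0468]
ee_rot: [3.141, -0.0, 1.66]
contact_force: [0.1, 0.7, 0.5]
grip_width: 0.0852
grasp_force: 0.0
time_s: 12.35
position: [0.5946, 0.2967, 0.1902]
ee_rot: [3.136, -0.003, 1.486]
contact_force: [0.3, -0.3, -0.8]
grip_width: 0.0854
grasp_force: 0.0
t 12.35 pos [0.5946 0.2967 0.1902] rpy [ 3.136e+00 -3.000e-03  1.486e+00] w 0.0854 gf 0.0 F [ 0.3 -0.3 -0.8]
turn -0.006 shift [-235.9  -82.    50.2]
```

```bash
python3 -m handwheel '[[[-30,-10,0,0],[-35,-12,0,0],[-35,-12,0,0],[-35,-12,10,0],[-35,-12,15,0],[-35,-12,15,0],[-31,-12,10,0],[0,0,0,0],[0,0,0,0]]]'
python3 - <<'E'
from h import *
need(.4942,.0680,.03,1.492)
b,d,w=wrist(); cv2.imwrite('pics/w6.png',b)
def sel(c,r,z0,z1): 
    m=(np.hypot(w[...,0]-c[0],w[...,1]-c[1])<r)&(w[...,2]>z0)&(w[...,2]<z1)&(d>0)
    p=w[m]; print(len(p),rect(p),np.round(p.mean(0),4))
sel((.494,.068),.03,.072,.09); sel((.49,.008),.03,.07,.09)
E
```

```text
time_s: 13.25
position: [0.4922, 0.0669, 0.137]
ee_rot: [3.141, -0.0, 1.488]
contact_force: [1.0, 0.5, -0.2]
grip_width: 0.0854
grasp_force: 0.0
t 13.25 pos [0.4922 0.0669 0.137 ] rpy [ 3.141 -0.     1.488] w 0.0854 gf 0.0 F [ 1.   0.5 -0.2]
turn -0.004 shift [  1.3   1.9 107. ]
829 (495.1, 68.9, 35.7, 9.5, 85.1) [0.495  0.07   0.0786]
532 (490.1, 10.7, 27.3, 9.7, 85.4) [0.4903 0.0127 0.077 ]
```

```bash
python3 -m handwheel '[[[2,2,30,0],[0,0,30,0],[0,0,30,0],[0,0,20,0],[0,0,12,0],[0,0,5,0],[0,0,0,0]]]'
python3 -c "from h import *
need(.495,.0688,.010,1.487)"
```

```text
time_s: 14.0
position: [0.4948, 0.0697, 0.0097]
ee_rot: [3.141, -0.0, 1.491]
contact_force: [-1.0, 0.5, -0.3]
grip_width: 0.0853
grasp_force: 0.0
t 14.0 pos [0.4948 0.0697 0.0097] rpy [ 3.141 -0.     1.491] w 0.0853 gf 0.0 F [-1.   0.5 -0.3]
turn 0.004 shift [-0.9  0.3 -0.3]
```

```bash
python3 -m handwheel '[[[0,0,0,0],[0,0,0,0],[0,0,0,0],[0,0,0,0],[0,0,0,0],[0,0,0,0],[0,0,0,0],[0,0,0,0],[0,0,0,0],[0,0,0,0]]]' 255 80
python3 - <<'E'
from h import *
b,d,w=wrist(); cv2.imwrite('pics/w7.png',b)
E
```

```text
time_s: 15.0
position: [0.4947, 0.0691, 0.0102]
ee_rot: [3.141, -0.0, 1.49]
contact_force: [-1.4, 0.2, 5.8]
grip_width: 0.0087
grasp_force: 78.6
```

View pics/w7.png

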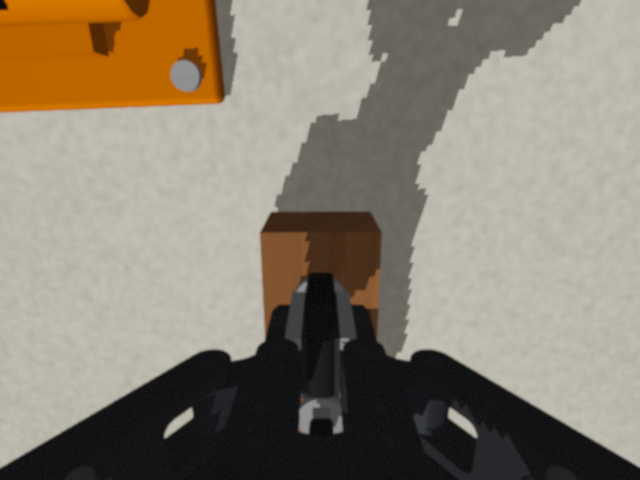

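The rectangular head is held between the pads at (320,300) and the round key is untouched at (320,415). Lifting now.

```bash
python3 -m handwheel '[[[0,0,-6,0],[0,0,-12,0],[0,0,-15,0],[0,0,-20,0],[0,0,-30,0],[0,0,-30,0],[0,0,-20,0],[0,0,-17,0],[0,0,0,0]]]'
python3 -c "from h import *
need(.5677,-.2576,.16,1.369)"
```

```text
time_s: 15.95
position: [0.496, 0.0695, 0.1628]
ee_rot: [3.136, -0.001, 1.49]
contact_force: [0.5, 0.5, 0.1]
grip_width: 0.0088
grasp_force: 78.4
t 15.95 pos [0.496  0.0695 0.1628] rpy [ 3.136e+00 -1.000e-03  1.490e+00] w 0.0088 gf 78.4 F [0.5 0.5 0.1]
turn 0.121 shift [-306.1  135.8    2.8]
```

```bash
python3 -m handwheel '[[[0,0,0,0.12],[-20,9,0,0],[-35,15,0,0],[-35,16,0,0],[-35,16,0,0],[-35,16,0,0],[-35,16,0,0],[-35,16,0,0],[-35,15,0,0],[-25,11,0,0],[-14,5,2,0],[0,0,0,0]]]'
python3 -m handwheel '[[[0,0,0,0],[0,0,0,0]]]' >/dev/null
python3 - <<'E'
from h import *
need(.5677,-.2576,.14,1.369)
b,d,w=wrist(); cv2.imwrite('pics/w8.png',b)
def sel(w,d,c,r,z0,z1): 
    m=(np.hypot(w[...,0]-c[0],w[...,1]-c[1])<r)&(w[...,2]>z0)&(w[...,2]<z1)&(d>0)
    p=w[m]; print(len(p),rect(p),np.round(p.mean(0),4))
a,dd=grab_frame('top'); wt=cloud('top',dd); cv2.imwrite('pics/t8.png',a)
sel(w,d,(.602,-.264),.14,.074,.086); sel(w,d,(.568,-.258),.03,.11,.126)
for c in('wrist','scene') :
  if c=='scene': grab_frame(c)
  for k in ('keyway','key_tip','key_head'): print(c,k,[(np.round(q['position'],4).tolist(),round(q['p'],2)) for q in spot_point(c,k)[:2]])
E
```

```text
time_s: 17.15
position: [0.565, -0.2569, 0.1559]
ee_rot: [-3.139, -0.001, 1.367]
contact_force: [-0.3, 0.1, -0.1]
grip_width: 0.0086
grasp_force: 78.4
t 17.35 pos [ 0.5656 -0.254   0.1576] rpy [-3.141e+00 -1.000e-03  1.371e+00] w 0.0091 gf 78.4 F [ 0.7 -0.2 -1.3]
turn 0.002 shift [-3.1  2.8 17.6]
44505 (602.9, -264.3, 177.5, 167.1, 78.5) [ 0.6103 -0.2451  0.0787]
3831 (569.5, -255.7, 41.6, 45.5, 70.8) [ 0.57   -0.2543  0.1175]
wrist keyway [([0.5679, -0.2579, 0.12], 0.71)]
wrist key_tip [([0.5669, -0.2545, 0.1562], 0.57), ([0.6058, -0.2614, 0.0003], 0.46)]
wrist key_head [([0.603, -0.2622, 0.0026], 0.63), ([0.5636, -0.2551, 0.213], 0.57)]
scene keyway [([0.5669, -0.2554, 0.1215], 0.58)]
scene key_tip [([0.5618, -0.2528, 0.1606], 0.56)]
scene key_head [([0.5624, -0.2532, 0.2148], 0.51)]
```

View pics/w8.png

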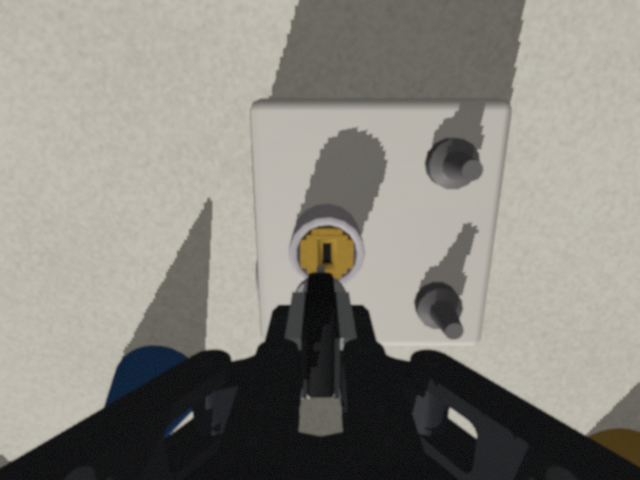

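```bash
python3 - <<'E'
from h import *
b=cv2.imread('pics/w8.png')
cv2.imwrite('pics/z.png',cv2.resize(b[205:305,265:385],(720,600),interpolation=cv2.INTER_CUBIC))
E
```

```text
(no output)
```

View pics/z.png

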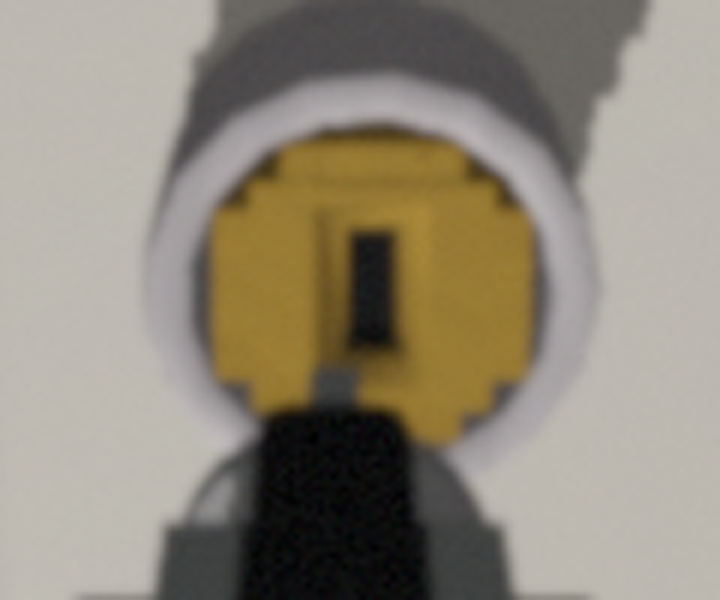

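The slot centre is at pixel (327.0,253.3) and the blade end at (320.8,266), which puts the key tip about (-0.4,+0.3) mm from the TCP axis. I'll turn that into a correction.

```bash
python3 - <<'E'
from h import *
from scipy.spatial.transform import Rotation as R
s=get_state(); T=np.eye(4); T[:3,:3]=R.from_euler('xyz',s['ee_rot']).as_matrix(); T[:3,3]=s['position']
P=camera_params('wrist'); H=T@P['hand_eye']
for u,v in ((327,253.3),(327.5,254)):
  r=H[:3,:3]@np.array([(u-P['cx'])/P['fx'],(v-P['cy'])/P['fy'],1]); k=(.117-H[2,3])/r[2]; q=H[:3,3]+k*r
  print(np.round(q,4), 'tool mm',np.round(1000*(np.linalg.inv(T)@np.r_[q,1])[:3],2))
need(.5677,-.2576,.14,1.369)
E
```

```text
[ 0.5694 -0.2597  0.117 ] tool mm [-3.53  4.19 40.87]
[ 0.5696 -0.2602  0.117 ] tool mm [-3.98  4.49 40.87]
t 17.8 pos [ 0.5659 -0.2554  0.1579] rpy [3.141 0.    1.37 ] w 0.0088 gf 78.4 F [ 0.4 -0.6 -0.3]
turn 0.001 shift [-1.8  2.2 17.9]
```

```bash
python3 -m handwheel '[[[-3,3.5,10,0],[0,0,10,0],[0,0,5,0],[0,0,0,0],[0,0,0,0],[0,0,0,0]]]'
python3 - <<'E'
from h import *
need(.5685,-.2585,.14,1.369)
b,_=grab_frame('wrist'); cv2.imwrite('pics/w9.png',b)
a,_=grab_frame('scene'); P=camera_params('scene')
p=P['camera_from_world']@np.array([.568,-.258,.13,1]); u=int(P['fx']*p[0]/p[2]+P['cx']); v=int(P['fy']*p[1]/p[2]+P['cy'])
i=cv2.resize(b[215:305,275:365],(400,400),interpolation=cv2.INTER_CUBIC); j=cv2.resize(a[v-25:v+25,u-25:u+25],(400,400),interpolation=cv2.INTER_CUBIC)
cv2.imwrite('pics/z9.png',np.hstack([i,j]))
E
```

```text
time_s: 18.4
position: [0.5689, -0.2594, 0.133]
ee_rot: [3.141, 0.0, 1.37]
contact_force: [-0.1, -0.1, -0.4]
grip_width: 0.0089
grasp_force: 78.4
t 18.4 pos [ 0.5689 -0.2594  0.133 ] rpy [3.141 0.    1.37 ] w 0.0089 gf 78.4 F [-0.1 -0.1 -0.4]
turn 0.001 shift [ 0.8 -0.6 -7. ]
```

View pics/z9.png

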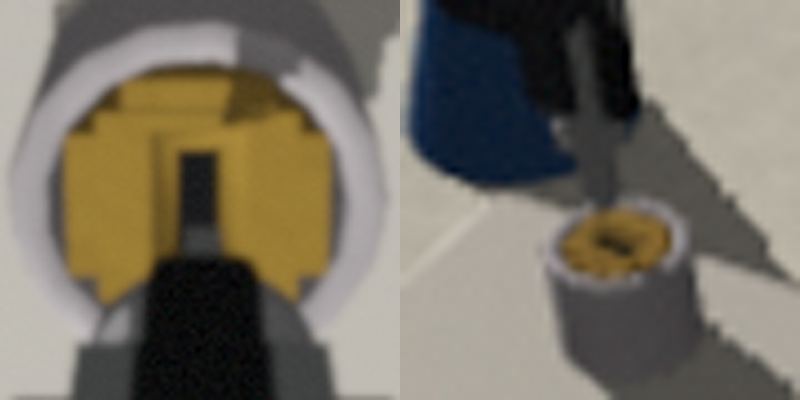

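The slot and blade line up sideways (crop columns 199 and 200). Lengthwise the key needs about +1.4 mm. Correcting that and entering.

```bash
python3 -m handwheel '[[[1.4,0,0,0],[0,0,4,0],[0,0,4,0],[0,0,4,0],[0,0,4,0],[0,0,0,0]]]'
python3 -m handwheel '[[[0,0,3,0],[0,0,3,0],[0,0,0,0]]]'
```

```text
time_s: 19.1
position: [0.5683, -0.2577, 0.1156]
ee_rot: [-3.14, -0.0, 1.37]
contact_force: [0.3, 0.1, -0.2]
grip_width: 0.009
grasp_force: 78.4
time_s: 19.4
position: [0.5687, -0.2578, 0.1102]
ee_rot: [-3.141, -0.0, 1.37]
contact_force: [-0.9, 0.9, -0.8]
grip_width: 0.0089
grasp_force: 78.4
```

```bash
python3 -m handwheel '[[[0,0,3,0],[0,0,2,0],[0,0,0,0]]]'
python3 -m handwheel '[[[0,0,2,0],[1,0,1,0],[-1,0,0,0],[-1,0,0,0],[1,0,0,0],[0,0,0,0]]]'
```

```text
time_s: 19.7
position: [0.5693, -0.2572, 0.1058]
ee_rot: [3.141, -0.002, 1.37]
contact_force: [0.4, 2.9, 0.5]
grip_width: 0.0087
grasp_force: 78.7
time_s: 20.3
position: [0.5695, -0.2572, 0.1036]
ee_rot: [3.14, -0.001, 1.37]
contact_force: [-0.4, 3.5, 5.6]
grip_width: 0.0089
grasp_force: 79.4
```

```bash
python3 -m handwheel '[[[0.5,0,3,0],[1,0,1,0],[-1,0,1,0],[-1,0,0,0],[1,0,0,0],[0,0,0,0]]]'
python3 -m handwheel '[[[0,0,2,0],[1,0,1,0],[-1,0,1,0],[-1,0,0,0],[1,0,0,0],[0,0,0,0]]]'
```

```text
time_s: 20.9
position: [0.5688, -0.257, 0.0985]
ee_rot: [-3.141, -0.0, 1.37]
contact_force: [-1.4, 2.7, 5.1]
grip_width: 0.0088
grasp_force: 79.4
time_s: 21.5
position: [0.5689, -0.2581, 0.0939]
ee_rot: [3.141, 0.002, 1.37]
contact_force: [-0.3, 0.8, 2.9]
grip_width: 0.0092
grasp_force: 78.9
```

```bash
python3 -m handwheel '[[[0,0,2,0],[1,0,1,0],[-1,0,1,0],[-1,0,0,0],[1,0,0,0],[0,0,0,0]]]'
python3 -m handwheel '[[[0,0,2,0],[1,0,0,0],[-1,0,0,0],[-1,0,0,0],[1,0,0,0],[0,0,0,0]]]'
```

```text
time_s: 22.1
position: [0.5694, -0.2582, 0.0921]
ee_rot: [3.139, 0.002, 1.369]
contact_force: [-3.7, 1.4, 12.9]
grip_width: 0.0089
grasp_force: 80.7
time_s: 22.7
position: [0.5695, -0.2582, 0.092]
ee_rot: [3.138, 0.002, 1.369]
contact_force: [-6.2, 2.7, 21.6]
grip_width: 0.0085
grasp_force: 81.7
```

```bash
python3 - <<'E'
from h import *
b,d,w=wrist(); cv2.imwrite('pics/w10.png',b)
a,dd=grab_frame('top')
for v in range(240,360,8):
  print(v,[(u,tuple((w[v,u]*1000).astype(int).tolist()),int(b[v,u].mean())) for u in (296,302,308,314,320,326,332,338,344)])
for k in ('key_head','key_tip'): print(k,[(np.round(q['position'],4).tolist(),round(q['p'],2)) for q in spot_point('wrist',k)[:2]])
E
```

```text
240 [(296, (562, -235, 101), 80), (302, (566, -235, 105), 80), (308, (568, -235, 107), 80), (314, (571, -235, 108), 79), (320, (574, -235, 109), 81), (326, (576, -236, 108), 81), (332, (579, -237, 106), 80), (338, (581, -239, 102), 79), (344, (584, -241, 97), 78)]
248 [(296, (563, -235, 113), 79), (302, (566, -235, 117), 84), (308, (568, -235, 116), 89), (314, (571, -235, 118), 96), (320, (573, -236, 116), 98), (326, (576, -237, 117), 93), (332, (578, -237, 117), 83), (338, (581, -238, 115), 78), (344, (583, -240, 111), 79)]
256 [(296, (563, -237, 117), 162), (302, (565, -238, 117), 129), (308, (568, -239, 117), 91), (314, (570, -239, 118), 90), (320, (573, -240, 117), 83), (326, (575, -240, 117), 86), (332, (578, -240, 118), 93), (338, (580, -241, 118), 94), (344, (583, -185, 272), 96)]
264 [(296, (561, -244, 110), 92), (302, (564, -242, 117), 108), (308, (567, -242, 118), 74), (314, (569, -242, 117), 61), (320, (572, -243, 118), 59), (326, (575, -243, 118), 60), (332, (577, -244, 117), 60), (338, (579, -245, 117), 59), (344, (582, -245, 117), 85)]
272 [(296, (561, -244, 119), 96), 
[... 2244 characters left out ...]
, (572, -251, 161), 30), (332, (574, -253, 159), 22), (338, (576, -249, 166), 25), (344, (578, -250, 166), 68)]
344 [(296, (564, -246, 172), 48), (302, (565, -249, 167), 35), (308, (566, -253, 161), 14), (314, (568, -254, 160), 19), (320, (570, -254, 160), 34), (326, (571, -255, 160), 32), (332, (573, -255, 161), 21), (338, (576, -251, 167), 63), (344, (578, -248, 173), 101)]
352 [(296, (565, -245, 177), 21), (302, (565, -251, 168), 24), (308, (565, -256, 161), 17), (314, (567, -257, 160), 10), (320, (569, -256, 161), 34), (326, (571, -257, 160), 28), (332, (573, -258, 160), 25), (338, (575, -253, 168), 49), (344, (578, -248, 176), 21)]
key_head [([0.5687, -0.2594, 0.1472], 0.96)]
key_tip []
```

The key is seated: its head top is 42 mm above the lock top, as expected. Now the quarter turn clockwise.

```bash
python3 -m handwheel '[[[0,-0.6,-1,0],[0,0,0,0],[0,0,0,0.12],[0,0,0,0.14],[0,0,0,0.14],[0,0,0,0.14],[0,0,0,0.14],[0,0,0,0.14],[0,0,0,0.14]]]'
python3 -m handwheel '[[[0,0,0,0.14],[0,0,0,0.14],[0,0,0,0.14],[0,0,0,0.14],[0,0,0,0.1],[0,0,0,0.1],[0,0,0,0.05],[0,0,0,0],[0,0,0,0]]]'
python3 -c "from h import *
s=get_state(); print(s['moment'],s['qpos'][5]); need(.5694,-.258,.092,-.25)"
```

```text
time_s: 23.8
position: [0.5683, -0.258, 0.0921]
ee_rot: [3.139, -0.001, 0.404]
contact_force: [-8.2, 2.6, 17.6]
grip_width: 0.0088
grasp_force: 81.4
time_s: 24.7
position: [0.5685, -0.2569, 0.0921]
ee_rot: [-3.141, -0.002, -0.399]
contact_force: [-6.6, 4.0, 18.3]
grip_width: 0.0086
grasp_force: 81.4
[0.99155803 1.61450722 0.16597806] 3.116228463494444
t 24.7 pos [ 0.5685 -0.2569  0.0921] rpy [-3.141e+00 -2.000e-03 -3.990e-01] w 0.0086 gf 81.4 F [-6.6  4.  18.3]
turn -0.149 shift [1.2 0.9 0.1]
```

```bash
python3 -m handwheel '[[[0,0,0,-0.03],[0,0,0,0],[0,0,0,0],[0,0,0,0],[0,0,0,0],[0,0,0,0]]]'
python3 - <<'E'
from h import *
b,d,w=wrist(); s=get_state(); print(s['qpos'][5],s['moment'])
m=(abs(w[...,2]-.160)<.004)&(np.hypot(w[...,0]-.569,w[...,1]+.258)<.022)&(b.mean(2)<45)&(d>0)
print(m.sum(),rect(w[m]),'tool yaw deg',np.degrees(s['ee_rot'][2]))
a,_=grab_frame('top'); p=spot_point('scene','key_head')
sp=(np.hypot(*0*w[...,:2].T) if 0 else None)
for c,k in (('top','hat_c'),('top','spool_c'),('top','round_head'),('top','gift_c')): print(k,[(np.round(q['position'],3).tolist(),round(q['p'],2)) for q in spot_point(c,k)[:2]])
dd=grab_frame('top')[1]; wt=cloud('top',dd)
m=(np.hypot(wt[...,0]-.5935,wt[...,1]-.2916)<.06)&(wt[...,2]>.12)&(wt[...,2]<.145)&(dd>0); print(rect(wt[m]))
E
```

```text
time_s: 25.3
position: [0.5685, -0.2569, 0.0921]
ee_rot: [-3.141, -0.002, -0.37]
contact_force: [-6.2, 4.1, 18.9]
grip_width: 0.0088
grasp_force: 81.3
3.086486285090577 [1.03842536 1.62262869 0.16215773]
3084 (570.2, -259.7, 31.6, 31.2, 19.2) tool yaw deg -21.18013926167391
hat_c []
spool_c [([0.395, 0.376, 0.02], 0.69), ([0.494, 0.04, -0.002], 0.46)]
round_head [([0.494, 0.01, 0.064], 0.65)]
gift_c [([0.595, 0.294, 0.103], 0.64), ([0.6, -0.263, -0.003], 0.33)]
(587.7, 291.5, 48.2, 27.7, 3.4)
```

```bash
python3 -c "
from h import *
print(close_job())"
```

```text
the job is handed in; nothing more can be done
None
```

I handed the job in at about 26 s with the trigger squeezed and back at rest, and the rectangular-headed key fully in the lock, turned clockwise to its stop and still gripped at about 80 N. The plug angle is inferred from the tool having turned about 1.74 rad with the key firmly held, and I got no final camera fix on the hat or the gift.

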